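# Open the specimen transport case by its pop-out T-handle

### The job

Open the blue specimen transport case. Press the red release button on its front deck, without ramming it, so that the T-handle pops up; turn the handle clockwise until you feel it come fully home against its stop, without wrenching it, and let go; the lid then rises by itself, so wait until it stands open, leaving the tube rack, jar, slide box and pen undisturbed.

Things in the scene. Friction and masses are not known exactly. Their poses are not given: they have to be found in the camera images.
- case: blue case, 240 (x) x 300 (y) x 140 mm high, fixed to the table. Origin: centre of its underside; its x axis points from the front edge (towards the robot) to the rear, y to its left, z up. The front 86 mm of its white top is a fixed deck with the T-handle and the button; behind it, after a gap of 10 mm, lies the hinged white lid, 144 mm deep, hinged along the rear edge. Deck and lid top are flat, 140 mm above the origin
- lid (a joint): lid angle, rad: 0 shut, grows as the lid's front edge rises. A damped strut pushes it up: once unlatched it rises by itself in 3 to 5 s and stands at about 0.5 rad; it needs no help. While latched it is held down
- tee_bar (a point): centre of the T-handle's bar, a round dark steel bar, 14 mm thick, 80 mm long along this point's y axis (parallel to the case's y when not turned), on a thin upright spindle (point z). Stowed it lies in a close recess (96 x 20 mm) flush with the deck, on the case's middle line, 82 mm in front of the case's middle; popped up, the bar's centre stands 23 mm above the deck and it can be pinched across the bar from above. The point moves with the handle
- tee (a joint): how far the T-handle has popped up, m: 0 stowed, 0.030 fully up; a spring of 3 to 7 N raises it when released, and it stays up
- turn (a joint): turn of the T-handle, rad: 0 as stowed, grows clockwise seen from above. It cannot turn while stowed. Turning takes about 0.05 to 0.25 N m. The hard stop lies somewhere between 0.75 and 1.35 rad, differently each time, and shows by the resistance (torque) rising; the lid comes free about 0.2 rad before the stop
- button (a joint): how far the release button is pressed, m: 0 up, 0.007 the end of its travel. The spring takes 3.5 N to start and 8.5 N at the end; the handle is released after about 5 mm and the button may then be let go. More than 22 N on it damages it
- button_top (a point): centre of the top of the round red button, 24 mm across, standing 9 mm above the deck, 72 mm to the left (case +y) of the T-handle's spindle; it goes down with the button
- striker: steel stop inside the case, out of sight below the handle's spindle, against which the latch comes to rest, 24 mm from the spindle's axis. Fully home means that the latch presses on it with 2 N or more (some 0.05 N m above the turning resistance); more than 30 N (0.65 N m) damages it. Not to be touched otherwise
- rack: white test-tube rack, 180 x 65 mm, stands beside the case's right side (-y); origin at its underside's centre; to be left alone
- cup: specimen jar with orange cap, 52 mm wide, 62 high, stands beside the case's left side (+y); origin at its underside's centre; to be left alone
- slidebox: green slide box, 90 x 130 x 35 mm; origin at its underside's centre; to be left alone
- pen: marker pen, 130 mm long; origin at its underside's centre; to be left alone

How it is judged:
On the way, in this order (a step that is already met when the one before it is completed fails the run):
1. the T-handle has popped up (value of joint tee above 0.025 m), for 0.2 s.
2. the T-handle is turned fully home against its stop (value of joint turn above 0.7 rad and contact force between striker and anything else above 2 N), for 0.1 s.
At the end, for the whole second after the job is handed in: the lid stands still, open by 0.38 to 0.80 rad (22 to 46 degrees), the T-handle is up (more than 20 mm) and still turned (more than 0.6 rad) and the button is not pressed (value of joint lid between 0.38 and 0.8 rad and not (velocity of joint lid above 0.05 rad/s or velocity of joint lid below -0.05 rad/s) and value of joint tee above 0.02 m and value of joint turn above 0.6 rad and value of joint button below 0.002 m); the robot touches nothing.
It fails at once if the button is pressed with more than 22 N (contact force between button_c0 and anything else above 22 N).
It fails at once if the latch presses on the striker with more than 30 N (the handle is wrenched against its stop) (contact force between striker and anything else above 30 N).
It fails at once if a bystander is shifted by more than 20 mm (distance of any of rack, cup, slidebox, pen from where it was at the start of the episode above 0.02 m).
It also fails if it takes over 64 s, if anything falls off the work surface, if the arm or the gripper's body presses on something with over 40 N, if the wrist force passes 120 N, or if a joint passes its speed limit or range.

### The arm

A 6-joint arm with a two-finger parallel gripper is mounted at the origin on the work surface. World frame = base frame: x ahead of the robot, y to its left, z up, the work surface at z = 0. Lengths are in m, angles in rad, forces in N, time in s.
With the tool pointing down it reaches from about 0.425 to 0.95 m from the base axis. Payload 3.5 kg.
Tool frame: the origin (TCP) lies at the very end of the fingers, on their centre line; the grasp point (between the pads) lies 19 mm behind it; z points along the fingers, y is the direction in which the jaws open and shut (so a half turn about z gives the same grasp; the last joint's range is limited). The gripper opens to 85 mm and grips with 20 to 120 N. Pads are 22 mm wide; open, the fingers measure 114 mm over their backs; the gripper's body (76 mm by 85 mm) begins 54 mm behind the grasp point. The pads swing forward as they close: fully open they stand 13 mm farther back than shut.
Start: joints at [-1.314, 0.286, 1.577, -0, 1.279, -0.15], TCP at [0.267, -0.62, 0.231] pointing down, gripper open.
Joint ranges: [-2.77, 2.77], [-0.9, 2.22], [0.21, 2.48], [-1.53, 4.67], [0.24, 2.81], [-2.84, 2.84]. Speed limits (rad/s): [2.79, 2.79, 3.14, 3.14, 3.14, 3.14].

### API

Orientations are given as [roll, pitch, yaw] about the fixed x, y, z axes, in that order (R = Rz(yaw) Ry(pitch) Rx(roll)).
In Python, from bench import bot, optics, order gives the robot as it stands.
- The arm moves only by the tool carry_out, never from a script. Its argument "moves" is text: rows parted by semicolons, each of 6 numbers parted by spaces: the shift along the tool's x, y, z normalised to -1 to 1, where 1 is 10 cm, then the turn, a rotation vector about the tool's x, y, z normalised to -1 to 1, where 1 is 90 degrees. A call has 1 to 10 rows; each row is the pose to reach, as a shift and turn from the pose commanded when the call began, along the tool's axes at that moment; what a row does not reach only later rows make up. A row lasts 1/10 s, in which the tool goes at most 50 mm and 8.59 degrees, less where a joint would pass 70% of its speed; a pose out of reach is approached as far as the arm can. A call with a number of a shift or a turn outside -1 to 1 is refused whole. A call with a gripper value outside its range is refused whole. "fingers" is the gripper command: -1 is fully open, 1 is shut, values between are in proportion, set as the call begins (left out, the last holds). The fingers move at their own pace and stop on an object; the grip force is fixed at half the most. Time passes only in rows, so rows that repeat a pose let the fingers close. It gives the time, the measured TCP pose, the force and the opening at its end, in the units of the state.
- bot.get_obs(): the state, without advancing time (a new reading comes with each control period).
- optics.camera(name): name is "side" or "top"; returns the picture (400x640x3 uint8, red, green, blue); there is no depth.
- optics.camera_params(name): a dict with "camera_matrix" (3x3 intrinsics, pixels), "k1" (the pictures are not rectified: a ray, as slopes to the right and down, at radius r is drawn at 1 + k1 r^2 times it, then the intrinsics apply), "eye" and "attitude" of the camera in the world. Camera axes: x right, y down, z forward; pixel columns grow to the right and rows downward; lengths in m; the calibration is good to about 2 mm. A picture is of the moment at which its call begins. camera_params takes no time and is no camera call.
- order.sign_off(): hands the job in, once; it reports no verdict.
The state is a dict: "time_s": time; "joint_pos": joint angles; "joint_vel": joint speeds; "tau": joint torques, N m; "eef_pos": TCP position; "orientation": TCP orientation; "wrist_force": force on the tool from outside, world axes, zero at the start; "torque": the same for the moment, N m; "opening": finger opening in m.
Only numpy, scipy, OpenCV 4.12 (cv2) and the standard library are available. Lean on these libraries where they do the work, as an engineer would, in place of code of your own. Each camera call takes 0.05 s, during which the arm holds its last target.

## Working session

There is one attempt and no reset: what is moved stays moved. The work goes in short steps, Python scripts to look and compute and a tool call to move; the robot and the scene stay as the last step left them, time stands still between calls to the robot, and variables do not carry over. Pictures are saved under pics/ and viewed, and the job is handed in when it is done.

Besides the shell and the picture viewer there is one more tool, called after "Emit:" by a JSON object that holds its "fn" and its "kwargs". carry_out: Moves the arm, as the interface text tells. Its arguments: {"type":"object","properties":{"moves":{"type":"string"},"fingers":{"type":"number"}},"required":["moves"]}

```bash
mkdir -p pics; ls; python3 - <<'E'
from bench import bot, optics, order
import cv2
print(bot.get_obs())
for n in ("side","top"):
    p=optics.camera_params(n);print(n,p)
    cv2.imwrite(f"pics/{n}0.png",optics.camera(n)[:,:,::-1])
E
```

```text
pics
{'time_s': 0.0, 'joint_pos': array([-1.31399384e+00,  2.87197735e-01,  1.57817939e+00,  1.77290942e-05,
        1.27855970e+00, -1.49999537e-01]), 'joint_vel': array([ 4.75427520e-05, -1.21077817e-03,  5.94065104e-06,  5.05621184e-04,
        1.09032364e-03,  4.92823130e-04]), 'tau': array([-9.49772152e-05, -4.05980265e+01, -2.92627680e+01, -1.62878100e-04,
        5.82148583e-03, -3.87165329e-06]), 'eef_pos': array([ 0.26694521, -0.61926673,  0.22992448]), 'orientation': array([-3.13927733e+00, -3.67083179e-04,  4.06796468e-01]), 'wrist_force': array([-0.62478506, -0.08413518, -0.4748442 ]), 'torque': array([ 0.00592842,  0.0003734 , -0.00399748]), 'opening': 0.08539327105304936}
side {'camera_matrix': array([[496.94989288,   0.        , 326.33434823],
       [  0.        , 496.94989288, 193.02809938],
       [  0.        ,   0.        ,   1.        ]]), 'k1': -0.07597592033406086, 'eye': array([0.44251362, 0.97732517, 0.98789474]), 'attitude': array([-2.3023951 ,  0.00416728, -3.02406247])}
top {'camera_matrix': array([[480.72616269,   0.        , 319.73569878],
       [  0.        , 480.72616269, 203.48639891],
       [  0.        ,   0.        ,   1.        ]]), 'k1': -0.08280437060100583, 'eye': array([0.3010844, 0.0376642, 1.4383221]), 'attitude': array([-2.95933297, -0.01690915, -1.54581585])}
```

View pics/top0.png

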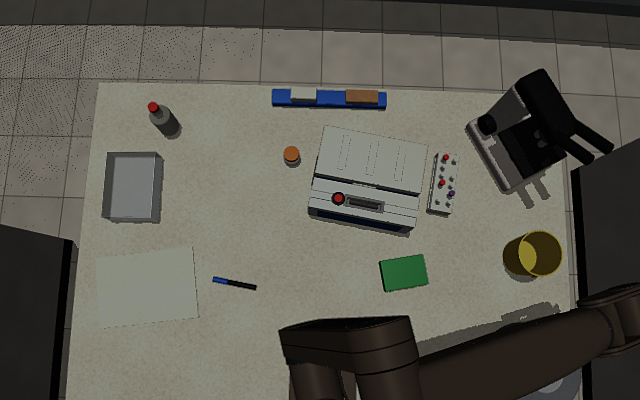

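View pics/side0.png

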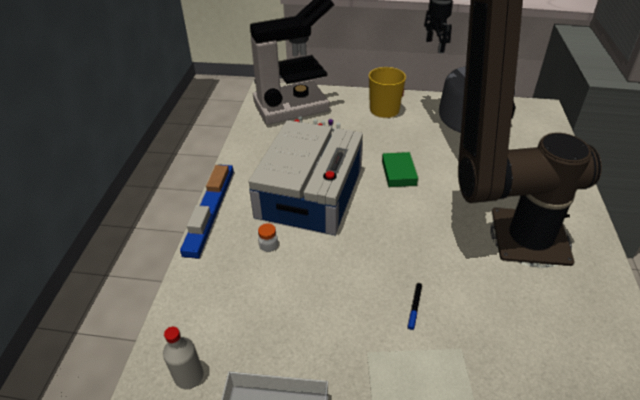

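The top view shows the red button at about (338,198) and the recess at about (363,204). In the side view the button is at (330,175). Next I'll measure both by ray casting.

```bash
cat > h.py <<'E'
from bench import bot, optics, order
import numpy as np, cv2
from scipy.spatial.transform import Rotation as R
def cam(n):
    p=optics.camera_params(n); return p
def ray(n,uv):
    p=cam(n);K=p["camera_matrix"];d=np.array([(uv[0]-K[0,2])/K[0,0],(uv[1]-K[1,2])/K[1,1]])
    s=d.copy()
    for _ in range(30): s=d/(1+p["k1"]*(s@s))
    return np.array(p["eye"]),R.from_euler("xyz",p["attitude"]).as_matrix()@np.r_[s,1]
def onz(n,uv,z):
    e,d=ray(n,uv);return e+d*(z-e[2])/d[2]
def tri(a,b):
    e1,d1=ray("top",a);e2,d2=ray("side",b)
    t=np.linalg.lstsq(np.c_[d1,-d2],e2-e1,rcond=None)[0]
    p,q=e1+d1*t[0],e2+d2*t[1];return (p+q)/2,np.linalg.norm(p-q)
def proj(n,X):
    p=cam(n);K=p["camera_matrix"];c=R.from_euler("xyz",p["attitude"]).as_matrix().T@(np.array(X)-p["eye"])
    s=c[:2]/c[2];s=s*(1+p["k1"]*(s@s));return K[:2,:2]@s+K[:2,2]
def redblob(im,box):
    x0,y0,x1,y1=box;c=im[y0:y1,x0:x1].astype(int)
    m=((c[...,0]>110)&(c[...,0]>2*c[...,1])&(c[...,0]>2*c[...,2])).astype(np.uint8)
    n,l,s,ce=cv2.connectedComponentsWithStats(m)
    i=1+np.argmax(s[1:,4]);return ce[i]+[x0,y0],s[i]
E
python3 - <<'E'
from h import *
t=cv2.imread("pics/top0.png")[:,:,::-1];s=cv2.imread("pics/side0.png")[:,:,::-1]
a,sa=redblob(t,(320,180,355,215));b,sb=redblob(s,(310,160,350,190))
print(a,sa,b,sb,tri(a,b),onz("top",a,.149),onz("side",b,.149))
cv2.imwrite("pics/tz.png",cv2.resize(t[115:240,295:470,::-1],None,fx=4.5,fy=4.5,interpolation=cv2.INTER_CUBIC))
cv2.imwrite("pics/sz.png",cv2.resize(s[110:240,240:380,::-1],None,fx=4.5,fy=4.5,interpolation=cv2.INTER_CUBIC))
E
```

```text
[337.70833333 197.5       ] [14 14  8  8 48] [329.5 173.5] [16 11  8  6 44] (array([ 0.5566117 , -0.02686521,  0.14994949]), np.float64(0.0008800035166004076)) [ 0.5572483  -0.02694079  0.149     ] [ 0.556298   -0.02787533  0.149     ]
```

View pics/tz.png

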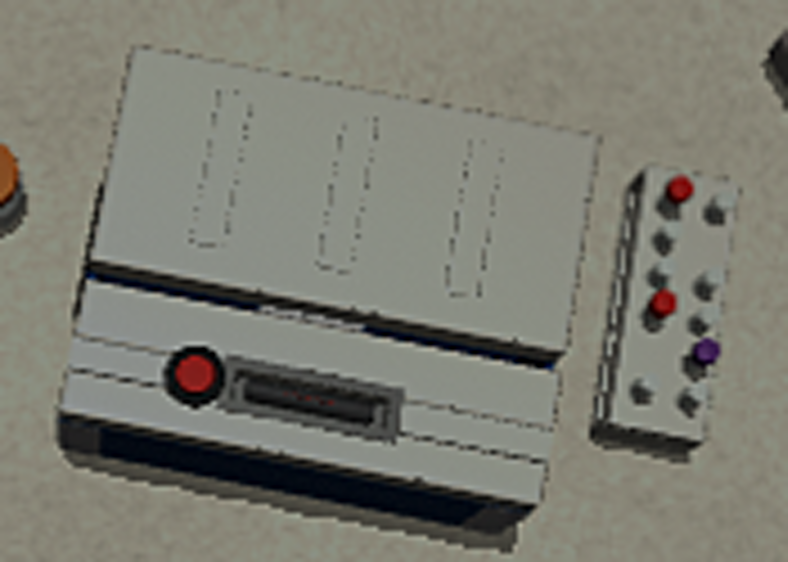

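View pics/sz.png

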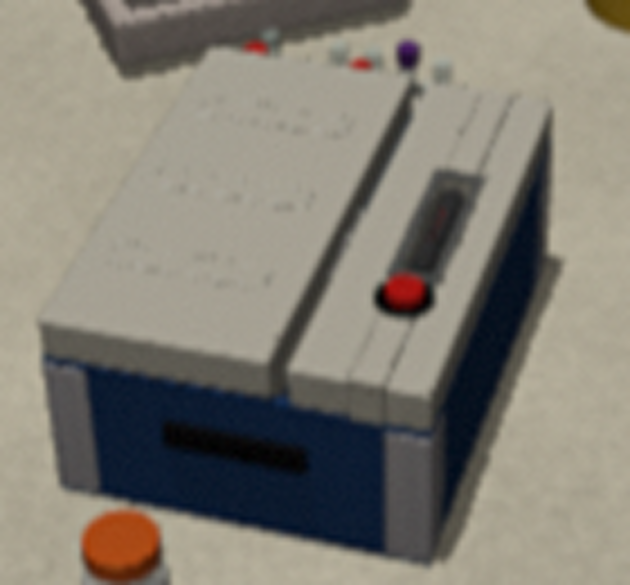

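The zoomed top view shows the recess centred at about crop (313,398) with the button at (195,374). The deck and lid corners are also clear, so I can compute the case pose.

```bash
python3 - <<'E'
from h import *
f=lambda c:onz("top",np.array(c)/4.5+[295,115]-[.4,.4],.14)
FL,FR,RL,RR=f((62,410)),f((537,502)),f((133,47)),f((598,135))
print(FL,FR,RL,RR)
for a,b in ((FR,FL),(RR,RL)): d=b-a;print("y-dir",np.linalg.norm(d),np.degrees(np.arctan2(-d[0],d[1])))
for a,b in ((FL,RL),(FR,RR)): d=b-a;print("x-dir",np.linalg.norm(d),np.degrees(np.arctan2(d[1],d[0])))
C=(FL+FR+RL+RR)/4;print("C",C)
T=f((314,398));print("T",T)
a=onz("top",(337.7,197.5),.149);d=a-T;print(np.linalg.norm(d[:2]),np.degrees(np.arctan2(-d[0],d[1])))
for y in (-9,-10,-11,-12,-13):
    r=np.radians(y);ex=np.array([np.cos(r),np.sin(r)]);ey=np.array([-ex[1],ex[0]])
    print(y,C[:2]-.082*ex, C[:2]-.082*ex+.072*ey, a[:2]-.072*ey)
E
```

```text
[0.53380022 0.05268875 0.14      ] [ 0.48496457 -0.23804788  0.14      ] [0.76758972 0.01480506 0.14      ] [ 0.71929748 -0.27969631  0.14      ]
y-dir 0.29480961820380563 -9.535082617069207
y-dir 0.29843457895025705 -9.312465325689505
x-dir 0.23683898249116148 -9.204312823450309
x-dir 0.23800525903300906 -10.07804991808723
C [ 0.626413  -0.1125626  0.14     ]
T [ 0.54557034 -0.10116594  0.14      ]
0.07516062446792852 -8.937948640340208
-9 [ 0.54542255 -0.09973497] [ 0.55668583 -0.02862141] [ 0.54598437 -0.09803153]
-10 [ 0.54565876 -0.09832345] [ 0.55816143 -0.02741729] [ 0.54474498 -0.09782413]
-11 [ 0.54591957 -0.09691626] [ 0.55965782 -0.0262391 ] [ 0.5435094  -0.09759513]
-12 [ 0.54620489 -0.09551384] [ 0.56117453 -0.02508721] [ 0.54227801 -0.0973446 ]
-13 [ 0.54651465 -0.09411661] [ 0.56271113 -0.02396197] [ 0.54105118 -0.09707262]
```

```bash
cat >> h.py <<'E'
def go(p,yaw):
    o=bot.get_obs();M=R.from_euler("xyz",o["orientation"])
    d=M.inv().apply(np.array(p)-o["eef_pos"])/.1
    r=(M.inv()*R.from_euler("xyz",[np.pi,0,yaw])).as_rotvec()/(np.pi/2)
    print("t",round(o["time_s"],2),"pos",o["eef_pos"].round(4),"rpy",o["orientation"].round(3),"q",o["joint_pos"].round(2))
    print("F",o["wrist_force"].round(2),"T",o["torque"].round(3),"op",round(o["opening"],4))
    print("shift",d.round(3),"turn",r.round(3))
E
python3 -c "
from h import *
go([.557,-.0275,.26],1.405)"
```

```text
t 0.1 pos [ 0.267  -0.6193  0.23  ] rpy [-3.139 -0.     0.407] q [-1.31  0.29  1.58  0.    1.28 -0.15]
F [-0.1   0.16 -0.39] T [ 0.043 -0.019 -0.001] op 0.0854
shift [ 5.006 -4.288 -0.289] turn [-0.001 -0.001 -0.635]
```

Emit:
{"fn": "carry_out", "kwargs": {"moves": "0.33 -0.28 -0.3 0 0 0; 0.66 -0.56 -0.5 0 0 0; 1 -0.86 -0.6 0 0 0", "fingers": 1}}

```text
time_s: 0.4
eef_pos: [0.3255, -0.5009, 0.2931]
orientation: [3.139, -0.0, 0.406]
wrist_force: [1.4, 0.1, 0.6]
opening: 0.044
```

Emit:
{"fn": "carry_out", "kwargs": {"moves": "0.33 -0.28 0 0 0 0; 0.66 -0.56 0 0 0 0; 1 -0.86 0 0 0 0"}}

```text
time_s: 0.7
eef_pos: [0.3831, -0.3811, 0.2909]
orientation: [-3.141, -0.0, 0.406]
wrist_force: [-0.3, 0.5, 0.4]
opening: 0.0002
```

Emit:
{"fn": "carry_out", "kwargs": {"moves": "0.33 -0.28 0 0 0 0; 0.66 -0.56 0 0 0 0; 1 -0.86 0 0 0 0"}}

```text
time_s: 1.0
eef_pos: [0.4408, -0.2625, 0.2909]
orientation: [-3.141, 0.0, 0.406]
wrist_force: [0.7, -0.6, -0.4]
opening: 0.0001
```

Emit:
{"fn": "carry_out", "kwargs": {"moves": "0.33 -0.28 0 0 0 0; 0.66 -0.56 0 0 0 0; 1 -0.86 0 0 0 0; 1 -0.86 0 0 0 0"}}

```text
time_s: 1.4
eef_pos: [0.4994, -0.1413, 0.2909]
orientation: [-3.14, -0.001, 0.413]
wrist_force: [0.6, -0.6, -0.5]
opening: -0.0001
```

```bash
python3 -c "
from h import *
go([.557,-.0275,.20],1.405)"
```

```text
t 1.4 pos [ 0.4994 -0.1413  0.2909] rpy [-3.14e+00 -1.00e-03  4.13e-01] q [-0.47 -0.1   1.89  0.    1.36  0.69]
F [ 0.61 -0.61 -0.49] T [0.024 0.017 0.001] op -0.0001
shift [ 0.983 -0.809  0.911] turn [-0.001 -0.001 -0.631]
```

Emit:
{"fn": "carry_out", "kwargs": {"moves": "0.25 -0.2 0 0 0 -0.08; 0.5 -0.4 0 0 0 -0.16; 0.75 -0.6 0 0 0 -0.24; 0.98 -0.81 0 0 0 -0.32; 0.98 -0.81 0.2 0 0 -0.4; 0.98 -0.81 0.4 0 0 -0.48; 0.98 -0.81 0.6 0 0 -0.56; 0.98 -0.81 0.8 0 0 -0.63; 0.98 -0.81 0.91 0 0 -0.63; 0.98 -0.81 0.91 0 0 -0.63"}}

```text
time_s: 2.4
eef_pos: [0.5549, -0.0329, 0.198]
orientation: [-3.137, -0.0, 1.393]
wrist_force: [-0.3, 0.4, -0.1]
opening: -0.0
```

```bash
python3 -c "
from h import *
go([.557,-.0275,.155],1.405)
for n in ('side','top'):
    im=optics.camera(n)
    c=im[90:240,240:380] if n=='side' else im[115:240,295:470]
    cv2.imwrite(f'pics/{n}1.png',cv2.resize(c[:,:,::-1],None,fx=4,fy=4))
"
```

```text
t 2.4 pos [ 0.5549 -0.0329  0.198 ] rpy [-3.137 -0.     1.393] q [-0.24  0.06  1.9  -0.    1.19 -0.06]
F [-0.34  0.41 -0.07] T [-0.003  0.025 -0.03 ] op -0.0
shift [0.057 0.013 0.43 ] turn [-0.003 -0.    -0.007]
```

View pics/side1.png

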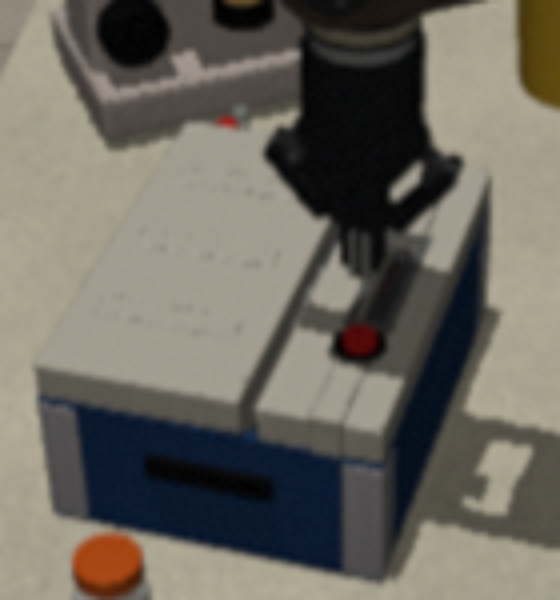

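View pics/top1.png

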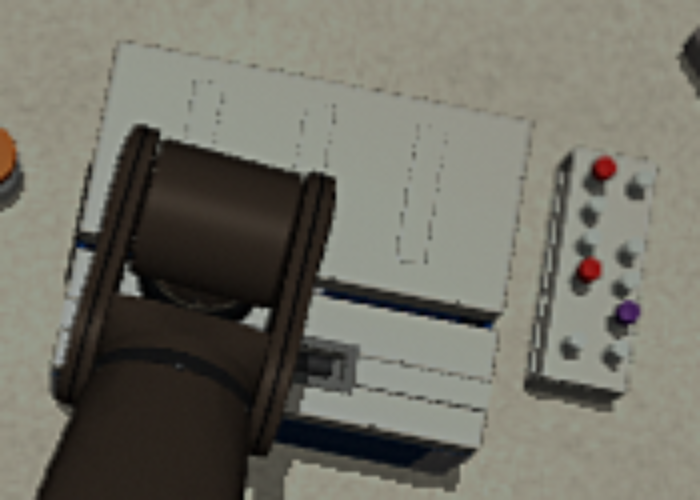

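The side view shows the closed fingers hanging just above and behind the button, at crop (360,340), as expected. Now I'll move closer.

Emit:
{"fn": "carry_out", "kwargs": {"moves": "0.05 0.01 0.2 0 0 0; 0.05 0.01 0.42 0 0 0; 0.05 0.01 0.42 0 0 0; 0.05 0.01 0.42 0 0 0"}}

```text
time_s: 2.9
eef_pos: [0.5587, -0.028, 0.1594]
orientation: [3.14, 0.0, 1.396]
wrist_force: [-0.2, 0.2, 0.0]
opening: 0.0003
```

```bash
python3 -c "
from h import *
go([.557,-.0275,.149],1.405)
im=optics.camera('side');cv2.imwrite('pics/s2.png',cv2.resize(im[110:240,240:380,::-1],None,fx=4.5,fy=4.5))
"
```

```text
t 2.9 pos [ 0.5587 -0.028   0.1594] rpy [3.14  0.    1.396] q [-0.23  0.1   1.93 -0.    1.11 -0.06]
F [-0.24  0.16  0.05] T [-0.044 -0.019  0.003] op 0.0003
shift [ 0.002 -0.017  0.104] turn [ 0.001  0.    -0.006]
```

View pics/s2.png

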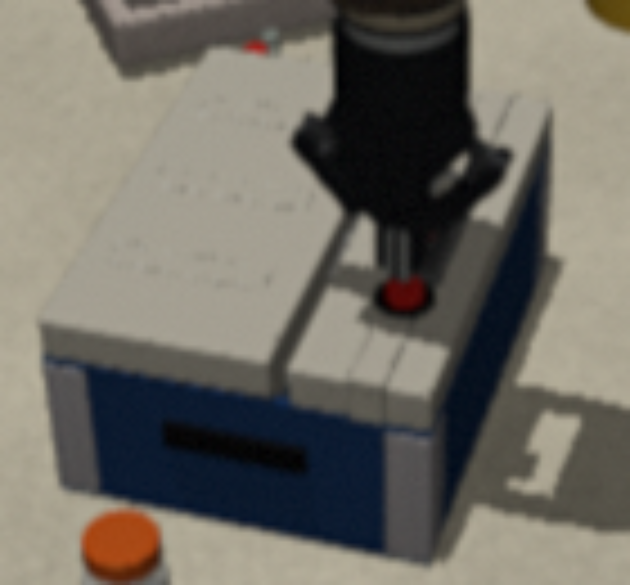

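The fingers are centred over the red button at about crop (403,290). I'll descend slowly and watch the force.

Emit:
{"fn": "carry_out", "kwargs": {"moves": "0 -0.01 0.02 0 0 0; 0 -0.01 0.04 0 0 0; 0 -0.01 0.06 0 0 0; 0 -0.01 0.08 0 0 0; 0 -0.01 0.09 0 0 0; 0 -0.01 0.09 0 0 0"}}

```text
time_s: 3.55
eef_pos: [0.5572, -0.0276, 0.1493]
orientation: [-3.141, -0.0, 1.396]
wrist_force: [-0.1, 0.5, -0.3]
opening: 0.0002
```

Emit:
{"fn": "carry_out", "kwargs": {"moves": "0 0 0.01 0 0 0; 0 0 0.02 0 0 0; 0 0 0.03 0 0 0; 0 0 0.03 0 0 0"}}

```text
time_s: 3.95
eef_pos: [0.5573, -0.0276, 0.1478]
orientation: [-3.142, 0.0, 1.397]
wrist_force: [-2.8, -0.3, 5.1]
opening: -0.0
```

Emit:
{"fn": "carry_out", "kwargs": {"moves": "0 0 0.01 0 0 0; 0 0 0.02 0 0 0; 0 0 0.02 0 0 0"}}

```text
time_s: 4.25
eef_pos: [0.5573, -0.0276, 0.1461]
orientation: [-3.142, 0.0, 1.397]
wrist_force: [-3.7, 0.6, 7.7]
opening: -0.0002
```

Emit:
{"fn": "carry_out", "kwargs": {"moves": "0 0 0.01 0 0 0; 0 0 0.02 0 0 0; 0 0 0.02 0 0 0"}}

```text
time_s: 4.55
eef_pos: [0.5574, -0.0276, 0.1439]
orientation: [3.142, 0.0, 1.397]
wrist_force: [-3.1, -0.3, 6.8]
opening: -0.0002
```

Emit:
{"fn": "carry_out", "kwargs": {"moves": "0 0 0.01 0 0 0; 0 0 0.015 0 0 0; 0 0 0.015 0 0 0"}}

```text
time_s: 4.85
eef_pos: [0.5574, -0.0276, 0.1426]
orientation: [-3.142, 0.0, 1.397]
wrist_force: [-3.5, 1.9, 7.5]
opening: -0.0
```

```bash
python3 -c "
from h import *
go([.557,-.0275,.149],1.405)
im=optics.camera('side');cv2.imwrite('pics/s3.png',cv2.resize(im[110:240,240:380,::-1],None,fx=4.5,fy=4.5))
im=optics.camera('top');cv2.imwrite('pics/t3.png',cv2.resize(im[115:240,295:470,::-1],None,fx=4.5,fy=4.5))
"
```

```text
t 4.85 pos [ 0.5574 -0.0276  0.1426] rpy [-3.142  0.     1.397] q [-0.23  0.12  1.94 -0.    1.08 -0.06]
F [-3.49  1.91  7.5 ] T [ 0.179  0.673 -0.017] op -0.0
shift [ 0.001 -0.004 -0.064] turn [-0.     0.    -0.005]
```

View pics/s3.png

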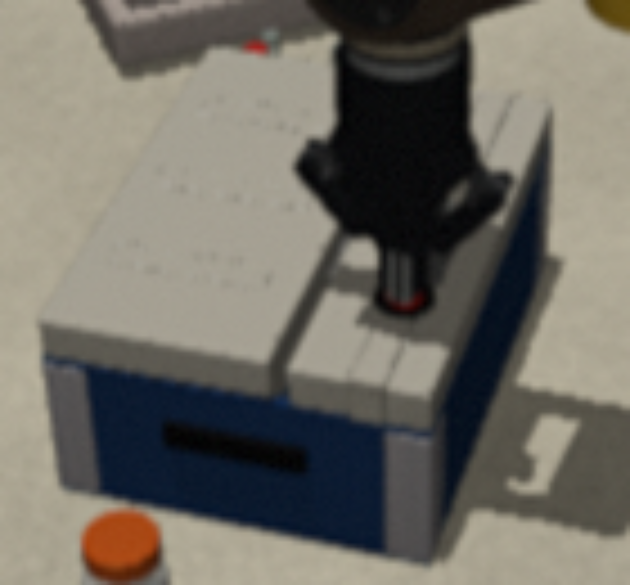

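The button is down, with its red top barely above its ring at about crop (403,300). The fingers hide the handle in this view, so I'll check the top view.

View pics/t3.png

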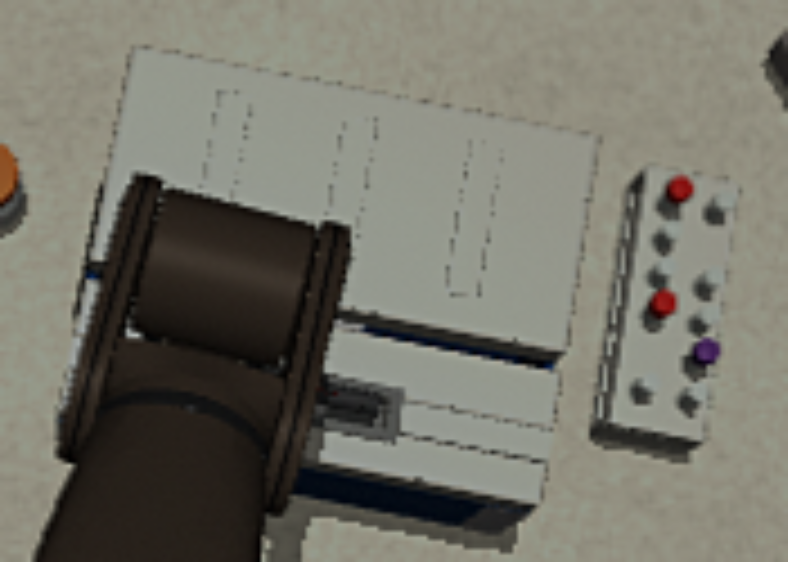

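The top view still shows the bar end at about crop (365,405), close to where it lay when stowed, and it is unclear whether it has risen. I'll press slightly further.

Emit:
{"fn": "carry_out", "kwargs": {"moves": "0 0 0.005 0 0 0; 0 0 0.01 0 0 0; 0 0 0.01 0 0 0; 0 0 0.01 0 0 0"}}

```text
time_s: 5.35
eef_pos: [0.5574, -0.0276, 0.142]
orientation: [-3.141, 0.0, 1.397]
wrist_force: [-4.6, 0.7, 9.8]
opening: 0.0002
```

```bash
python3 -c "
from h import *
go([.557,-.0275,.149],1.405)
im=optics.camera('top');cv2.imwrite('pics/t4.png',cv2.resize(im[180:230,360:400,::-1],None,fx=10,fy=10))
b=cv2.imread('pics/top0.png');cv2.imwrite('pics/t0c.png',cv2.resize(b[180:230,360:400],None,fx=10,fy=10))
cv2.imwrite('pics/cmp.png',np.hstack([cv2.imread('pics/t0c.png'),cv2.imread('pics/t4.png')]))
"
```

```text
t 5.35 pos [ 0.5574 -0.0276  0.142 ] rpy [-3.141  0.     1.397] q [-0.23  0.12  1.94 -0.    1.08 -0.06]
F [-4.56  0.75  9.77] T [0.09  0.783 0.024] op 0.0002
shift [ 0.001 -0.004 -0.07 ] turn [-0.     0.    -0.005]
```

View pics/cmp.png

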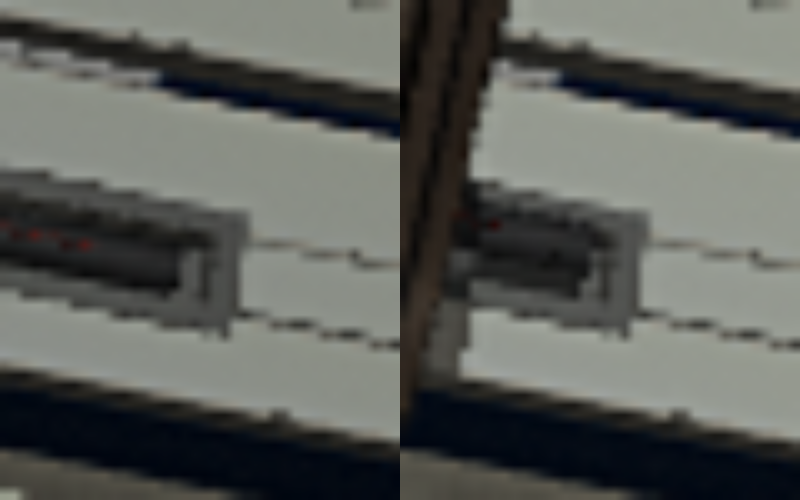

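At the end of travel the force reached about 10 N, and the bar's end now appears slightly shifted. I'll back off and look.

Emit:
{"fn": "carry_out", "kwargs": {"moves": "0 0 -0.1 0 0 0; 0 0 -0.3 0 0 0; 0 0 -0.6 0 0 0; 0.2 0 -0.9 0 0 0; 0.6 0 -0.9 0 0 0; 1 0 -0.9 0 0 0; 1 0 -0.9 0 0 0", "fingers": 0.2}}

```text
time_s: 6.1
eef_pos: [0.5747, 0.0745, 0.2301]
orientation: [3.141, -0.002, 1.401]
wrist_force: [0.4, -1.0, -0.6]
opening: 0.0341
```

```bash
python3 -c "
from h import *
go([.5455,-.0985,.25],1.405)
im=optics.camera('side');cv2.imwrite('pics/s5.png',cv2.resize(im[110:240,240:380,::-1],None,fx=4.5,fy=4.5))
im=optics.camera('top');cv2.imwrite('pics/t5.png',cv2.resize(im[115:240,295:470,::-1],None,fx=4.5,fy=4.5))
"
```

```text
t 6.1 pos [0.5747 0.0745 0.2301] rpy [ 3.141e+00 -2.000e-03  1.401e+00] q [-0.05  0.08  1.82  0.    1.24  0.12]
F [ 0.36 -1.04 -0.61] T [-0.082 -0.029 -0.038] op 0.0341
shift [-1.755  0.005 -0.202] turn [ 0.    -0.001 -0.003]
```

View pics/s5.png

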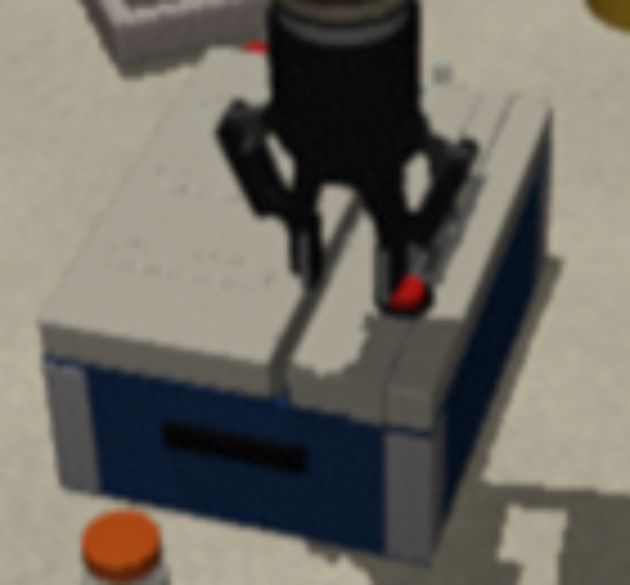

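View pics/t5.png

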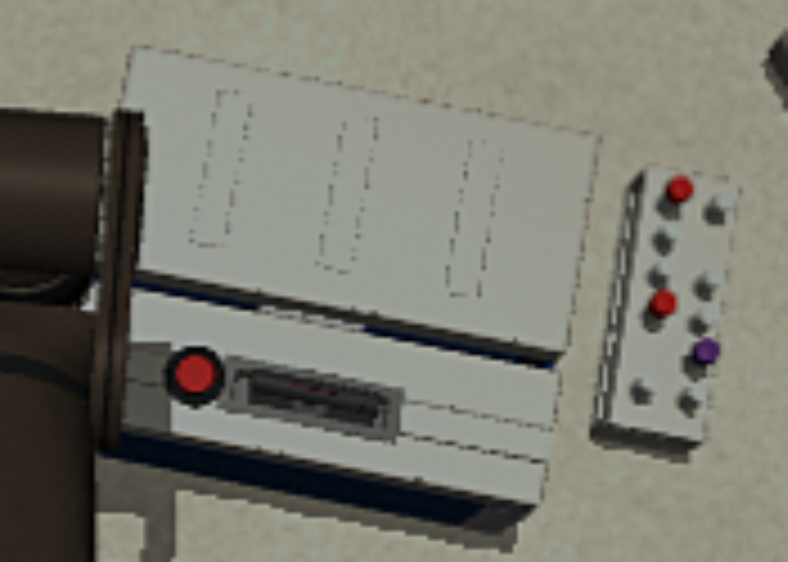

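```bash
python3 -c "
from h import *
r=np.radians(-9.5);ey=np.array([-np.sin(r),np.cos(r)]);T=np.array([.5455,-.0985])
for z in (.133,.163):
  for s in (-.04,0,.04): print(z,s,proj('top',np.r_[T+s*ey,z]),proj('side',np.r_[T+s*ey,z]))
im=optics.camera('top');b=cv2.imread('pics/top0.png')
c=lambda i:cv2.resize(i[190:220,330:390],None,fx=12,fy=12,interpolation=cv2.INTER_NEAREST)
cv2.imwrite('pics/cmp2.png',cv2.resize(np.vstack([c(b),c(im[:,:,::-1])]),(720,600)))
"
```

```text
0.133 -0.04 [377.33381779 206.24235018] [340.00061647 153.58503902]
0.133 0 [363.14368486 203.50344482] [336.24722103 162.03979506]
0.133 0.04 [348.9498357  200.76508313] [332.33265446 170.85808648]
0.163 -0.04 [378.8253615  204.29577271] [340.15048549 145.01105423]
0.163 0 [364.31435987 201.49488449] [336.34611696 153.40456756]
0.163 0.04 [349.79904602 198.69483556] [332.37559532 162.16564426]
```

View pics/cmp2.png

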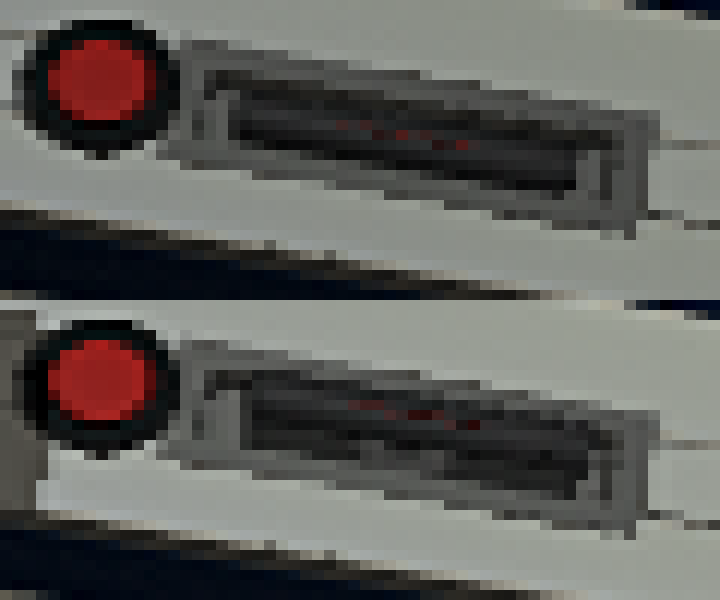

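The two crops (before above, after below) show that the bar has moved up and right by the predicted 1 to 2 px, its midline is now at (364.6,201.2), and the spindle shows below it. It has popped up, and the button is back up. Next I'll move over the handle.

Emit:
{"fn": "carry_out", "kwargs": {"moves": "-0.3 0 0 0 0 0; -0.6 0 0 0 0 0; -0.9 0 0 0 0 0"}}

```text
time_s: 6.55
eef_pos: [0.5583, -0.0199, 0.2295]
orientation: [-3.141, 0.0, 1.395]
wrist_force: [1.1, -0.5, -0.5]
opening: 0.0341
```

Emit:
{"fn": "carry_out", "kwargs": {"moves": "-0.3 0 0 0 0 0; -0.6 0 0 0 0 0; -0.85 0 0 0 0 0; -0.85 0 0 0 0 0; -0.85 0 0 0 0 0"}}

```text
time_s: 7.05
eef_pos: [0.5437, -0.1026, 0.2296]
orientation: [-3.141, -0.0, 1.394]
wrist_force: [0.8, 0.3, 0.2]
opening: 0.0341
```

```bash
python3 -c "
from h import *
go([.5455,-.0985,.19],1.405)
im=optics.camera('side');cv2.imwrite('pics/s6.png',cv2.resize(im[80:210,260:400,::-1],None,fx=4.5,fy=4.5))
go([.5455,-.0985,.19],1.405)
"
```

```text
t 7.05 pos [ 0.5437 -0.1026  0.2296] rpy [-3.141 -0.     1.394] q [-0.37  0.02  1.88  0.    1.24 -0.19]
F [0.77 0.28 0.15] T [ 0.059  0.008 -0.047] op 0.0341
shift [0.043 0.011 0.396] turn [-0.    -0.    -0.007]
t 7.1 pos [ 0.5439 -0.1018  0.2296] rpy [-3.141 -0.     1.395] q [-0.37  0.02  1.88  0.    1.24 -0.19]
F [ 0.15  0.   -0.25] T [ 0.004  0.022 -0.015] op 0.0342
shift [0.035 0.01  0.396] turn [-0.    -0.    -0.006]
```

View pics/s6.png

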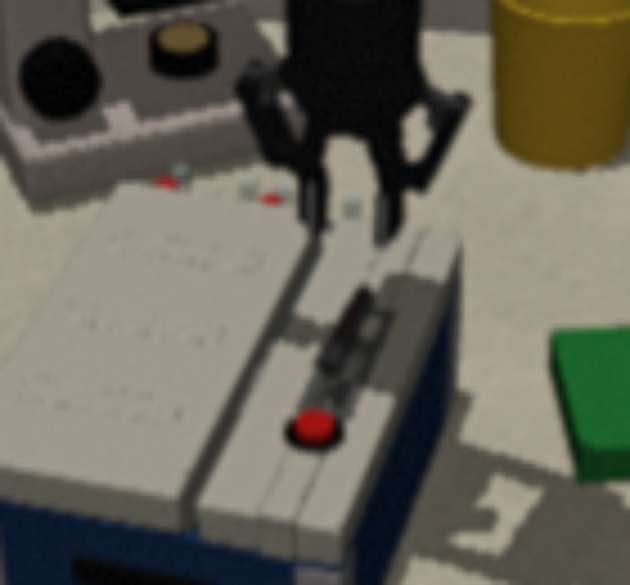

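The side view clearly shows the popped-up bar, centred at crop (345,332), which is pixel (336.7,153.8). That matches the prediction of (336.3,153.4). Now I'll descend.

Emit:
{"fn": "carry_out", "kwargs": {"moves": "0.03 0.01 0.15 0 0 0; 0.03 0.01 0.3 0 0 0; 0.03 0.01 0.5 0 0 0; 0.03 0.01 0.5 0 0 0; 0.03 0.01 0.5 0 0 0"}}

```text
time_s: 7.6
eef_pos: [0.545, -0.0978, 0.1784]
orientation: [-3.139, -0.001, 1.397]
wrist_force: [0.4, -0.4, -0.1]
opening: 0.0341
```

```bash
python3 -c "
from h import *
im=optics.camera('side');cv2.imwrite('pics/s7.png',cv2.resize(im[80:210,260:400,::-1],None,fx=4.5,fy=4.5))
go([.5455,-.0985,.147],1.405)
"
```

```text
t 7.65 pos [ 0.5457 -0.0982  0.1796] rpy [-3.141 -0.     1.397] q [-0.36  0.07  1.92  0.    1.15 -0.19]
F [0.18 0.52 0.1 ] T [ 0.022 -0.002  0.006] op 0.0343
shift [-0.003 -0.002  0.326] turn [-0.    -0.    -0.005]
```

View pics/s7.png

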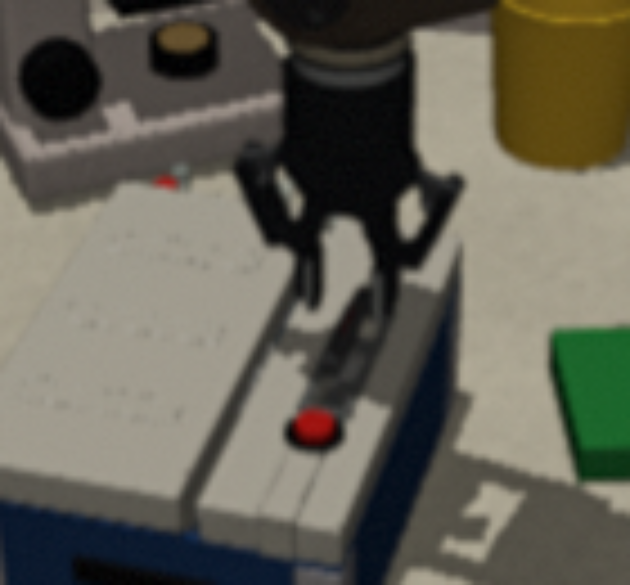

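The fingers straddle the bar. I'll descend and pinch it.

Emit:
{"fn": "carry_out", "kwargs": {"moves": "0 0 0.1 0 0 0; 0 0 0.2 0 0 0; 0 0 0.3 0 0 0; 0 0 0.31 0 0 0; 0 0 0.31 0 0 0"}}

```text
time_s: 8.15
eef_pos: [0.5453, -0.0986, 0.148]
orientation: [-3.14, -0.0, 1.396]
wrist_force: [0.3, -0.4, 0.8]
opening: 0.0342
```

Emit:
{"fn": "carry_out", "kwargs": {"moves": "0 0 0 0 0 0; 0 0 0 0 0 0; 0 0 0 0 0 0; 0 0 0 0 0 0; 0 0 0 0 0 0; 0 0 0 0 0 0", "fingers": 1}}

```text
time_s: 8.75
eef_pos: [0.5447, -0.0986, 0.1491]
orientation: [-3.139, 0.0, 1.397]
wrist_force: [-4.5, 0.6, 2.6]
opening: 0.0116
```

```bash
python3 -c "
from h import *
go([.5455,-.0985,.147],1.405)
"
```

```text
t 8.75 pos [ 0.5447 -0.0986  0.1491] rpy [-3.139  0.     1.397] q [-0.36  0.11  1.94 -0.    1.09 -0.19]
F [-4.47  0.57  2.58] T [0.037 0.816 0.084] op 0.0116
shift [0.002 0.007 0.021] turn [-0.002  0.    -0.005]
```

Emit:
{"fn": "carry_out", "kwargs": {"moves": "0 0 0 0 0 0; 0 0 0 0 0 0"}}

```text
time_s: 8.95
eef_pos: [0.5447, -0.0986, 0.1492]
orientation: [-3.139, 0.0, 1.397]
wrist_force: [-5.3, 0.2, 2.8]
opening: 0.0116
```

```bash
python3 -c "
from h import *
im=optics.camera('side');cv2.imwrite('pics/s8.png',cv2.resize(im[100:200,280:380,::-1],None,fx=6,fy=6,interpolation=cv2.INTER_CUBIC))
go([.5455,-.0985,.147],1.405)
"
```

```text
t 9.0 pos [ 0.5447 -0.0986  0.1491] rpy [-3.139  0.     1.397] q [-0.36  0.11  1.94 -0.    1.09 -0.19]
F [-5.39  0.52  3.08] T [ 0.024  0.783 -0.004] op 0.0117
shift [0.002 0.007 0.021] turn [-0.002  0.    -0.005]
```

View pics/s8.png

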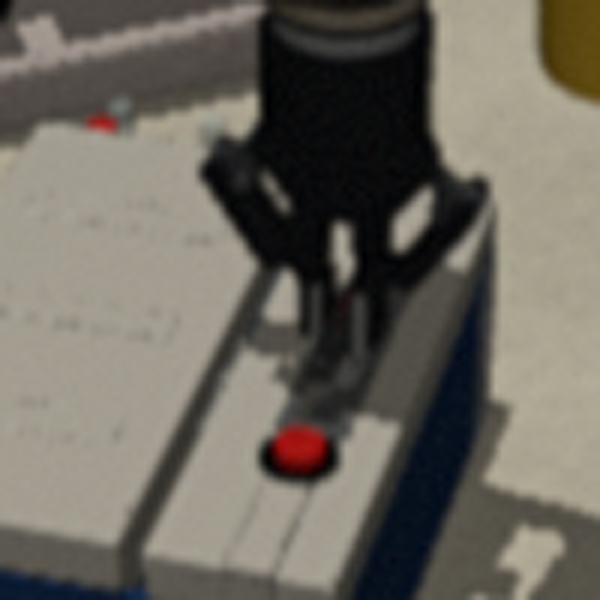

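The bar is held between the pads with a steady opening of 11.6 mm. I'll start turning clockwise, which is a positive turn about tool z.

Emit:
{"fn": "carry_out", "kwargs": {"moves": "0 -0.008 0 0 0 0.04; 0 -0.008 0 0 0 0.08; 0 -0.008 0 0 0 0.12; 0 -0.008 0 0 0 0.12"}}

```text
time_s: 9.4
eef_pos: [0.5447, -0.0986, 0.1495]
orientation: [-3.141, 0.0, 1.209]
wrist_force: [-4.5, 0.6, 2.2]
opening: 0.0119
```

```bash
python3 -c "
from h import *
go([.5447,-.0986,.149],1.397)
"
```

```text
t 9.4 pos [ 0.5447 -0.0986  0.1495] rpy [-3.141  0.     1.209] q [-0.36  0.1   1.95 -0.    1.09  0.  ]
F [-4.48  0.57  2.24] T [0.033 0.611 0.092] op 0.0119
shift [-0.     0.     0.005] turn [-0.    0.   -0.12]
```

Emit:
{"fn": "carry_out", "kwargs": {"moves": "0 0 0 0 0 0.04; 0 0 0 0 0 0.08; 0 0 0 0 0 0.12; 0 0 0 0 0 0.16; 0 0 0 0 0 0.2; 0 0 0 0 0 0.23; 0 0 0 0 0 0.23"}}

```text
time_s: 10.1
eef_pos: [0.5447, -0.0986, 0.1492]
orientation: [-3.141, 0.0, 0.848]
wrist_force: [-4.2, 0.4, 3.1]
opening: 0.0117
```

```bash
python3 -c "
from h import *
go([.5447,-.0986,.149],1.397)
"
```

```text
t 10.1 pos [ 0.5447 -0.0986  0.1492] rpy [-3.141  0.     0.848] q [-0.36  0.1   1.95 -0.    1.09  0.36]
F [-4.2   0.42  3.07] T [0.044 0.54  0.143] op 0.0117
shift [-0.001 -0.     0.002] turn [-0.     0.    -0.349]
```

Emit:
{"fn": "carry_out", "kwargs": {"moves": "0 0 0 0 0 0.03; 0 0 0 0 0 0.06; 0 0 0 0 0 0.09; 0 0 0 0 0 0.11; 0 0 0 0 0 0.11"}}

```text
time_s: 10.6
eef_pos: [0.5449, -0.0987, 0.1492]
orientation: [3.141, 0.0, 0.675]
wrist_force: [-3.1, -0.8, 2.7]
opening: 0.0121
```

```bash
python3 -c "
from h import *
go([.5447,-.0986,.149],1.397)
"
```

```text
t 10.6 pos [ 0.5449 -0.0987  0.1492] rpy [3.141 0.    0.675] q [-0.36  0.1   1.95 -0.    1.09  0.53]
F [-3.15 -0.76  2.71] T [-0.016  0.566  0.138] op 0.0121
shift [-0.001 -0.002  0.002] turn [ 0.     0.    -0.459]
```

Torque is steady at 0.14 N m at 0.72 rad. I'll use small steps from here.

Emit:
{"fn": "carry_out", "kwargs": {"moves": "0 0 0 0 0 0.01; 0 0 0 0 0 0.02; 0 0 0 0 0 0.03; 0 0 0 0 0 0.03"}}

```text
time_s: 11.0
eef_pos: [0.5449, -0.0987, 0.1489]
orientation: [3.141, 0.0, 0.626]
wrist_force: [-3.2, 0.1, 3.1]
opening: 0.0118
```

```bash
python3 -c "
from h import *
go([.5447,-.0986,.149],1.397)
"
```

```text
t 11.0 pos [ 0.5449 -0.0987  0.1489] rpy [3.141 0.    0.626] q [-0.36  0.1   1.95 -0.    1.09  0.58]
F [-3.17  0.08  3.07] T [-0.069  0.537  0.06 ] op 0.0118
shift [-0.001 -0.002 -0.001] turn [ 0.     0.    -0.491]
```

```bash
cat >> h.py <<'E'
def chk(tag,n=1):
    Tz=[bot.get_obs()["torque"][2]]
    for _ in range(n):
        im=optics.camera("side"); Tz.append(bot.get_obs()["torque"][2])
    b=cv2.imread("pics/side0.png")[:,:,::-1]
    d=np.abs(im.astype(int)-b).sum(2)[120:200,240:300]
    o=bot.get_obs()
    print("t",round(o["time_s"],2),"turn",round(1.397-o["orientation"][2],3),"Tz",np.round(Tz,3),"op",round(o["opening"],4),"F",o["wrist_force"].round(1),"liddiff",(d>60).sum())
    cv2.imwrite(f"pics/{tag}.png",cv2.resize(im[100:240,240:380,::-1],None,fx=4,fy=4))
E
python3 -c "
from h import *
chk('c1',2)"
```

```text
t 11.1 turn 0.77 Tz [0.06  0.052 0.077] op 0.0121 F [-4.6 -0.5  3.4] liddiff 439
```

View pics/c1.png

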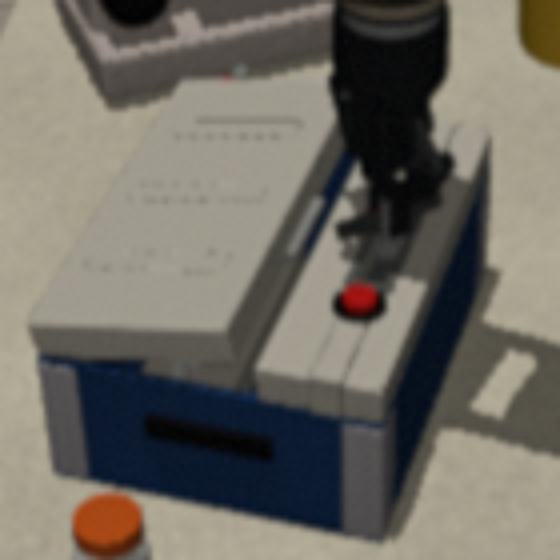

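The picture shows the lid already rising, with its front edge lifted at crop (230,330), so the stop is less than 0.2 rad away. I'll continue in small steps.

Emit:
{"fn": "carry_out", "kwargs": {"moves": "0 0 0 0 0 0.01; 0 0 0 0 0 0.01"}}

```text
time_s: 11.3
eef_pos: [0.5449, -0.0986, 0.1489]
orientation: [3.141, 0.0, 0.61]
wrist_force: [-3.6, -0.2, 2.8]
opening: 0.0122
```

```bash
python3 -c "
from h import *
chk('c2',2)"
```

```text
t 11.4 turn 0.786 Tz [0.111 0.1   0.028] op 0.0118 F [-3.  -0.8  2.8] liddiff 547
```

Emit:
{"fn": "carry_out", "kwargs": {"moves": "0 0 0 0 0 0.01; 0 0 0 0 0 0.01"}}

```text
time_s: 11.6
eef_pos: [0.5449, -0.0986, 0.1489]
orientation: [3.141, 0.0, 0.595]
wrist_force: [-3.9, -1.6, 2.8]
opening: 0.0116
```

```bash
python3 -c "
from h import *
chk('c2',2)"
```

```text
t 11.7 turn 0.802 Tz [0.111 0.038 0.032] op 0.0117 F [-3.3 -0.8  3.1] liddiff 654
```

Emit:
{"fn": "carry_out", "kwargs": {"moves": "0 0 0 0 0 0.01; 0 0 0 0 0 0.015; 0 0 0 0 0 0.015"}}

```text
time_s: 12.0
eef_pos: [0.5449, -0.0986, 0.1489]
orientation: [3.141, -0.0, 0.571]
wrist_force: [-3.2, -1.1, 3.2]
opening: 0.012
```

```bash
python3 -c "
from h import *
chk('c2',2)"
```

```text
t 12.1 turn 0.825 Tz [0.022 0.09  0.065] op 0.0119 F [-4.2 -1.1  3.4] liddiff 768
```

Emit:
{"fn": "carry_out", "kwargs": {"moves": "0 0 0 0 0 0.01; 0 0 0 0 0 0.01"}}

```text
time_s: 12.3
eef_pos: [0.5449, -0.0986, 0.1488]
orientation: [3.141, 0.0, 0.555]
wrist_force: [-4.3, -1.8, 2.9]
opening: 0.012
```

```bash
python3 -c "
from h import *
chk('c2',2)"
```

```text
t 12.4 turn 0.841 Tz [0.061 0.083 0.112] op 0.0119 F [-3.  -2.5  2.3] liddiff 838
```

Emit:
{"fn": "carry_out", "kwargs": {"moves": "0 0 0 0 0 0.01; 0 0 0 0 0 0.01"}}

```text
time_s: 12.6
eef_pos: [0.5449, -0.0986, 0.1488]
orientation: [3.141, 0.0, 0.54]
wrist_force: [-2.7, -2.5, 3.5]
opening: 0.0118
```

```bash
python3 -c "
from h import *
chk('c2',2)"
```

```text
t 12.7 turn 0.857 Tz [0.049 0.021 0.098] op 0.0118 F [-2.7 -1.5  2.4] liddiff 896
```

Emit:
{"fn": "carry_out", "kwargs": {"moves": "0 0 0 0 0 0.01; 0 0 0 0 0 0.01"}}

```text
time_s: 12.9
eef_pos: [0.5449, -0.0986, 0.1488]
orientation: [3.141, -0.0, 0.524]
wrist_force: [-2.9, -2.5, 3.3]
opening: 0.0118
```

```bash
python3 -c "
from h import *
chk('c2',2)"
```

```text
t 13.0 turn 0.873 Tz [0.061 0.056 0.088] op 0.012 F [-3.7 -1.1  3. ] liddiff 953
```

Emit:
{"fn": "carry_out", "kwargs": {"moves": "0 0 0 0 0 0.01; 0 0 0 0 0 0.01"}}

```text
time_s: 13.2
eef_pos: [0.5449, -0.0986, 0.1488]
orientation: [3.141, 0.0, 0.508]
wrist_force: [-2.8, -1.4, 2.9]
opening: 0.0115
```

```bash
python3 -c "
from h import *
chk('c2',2)"
```

```text
t 13.3 turn 0.888 Tz [0.054 0.059 0.094] op 0.0121 F [-3.1 -1.7  3.2] liddiff 1017
```

Emit:
{"fn": "carry_out", "kwargs": {"moves": "0 0 0 0 0 0.01; 0 0 0 0 0 0.01"}}

```text
time_s: 13.5
eef_pos: [0.5449, -0.0986, 0.1488]
orientation: [3.142, -0.0, 0.493]
wrist_force: [-2.5, -1.9, 3.3]
opening: 0.012
```

```bash
python3 -c "
from h import *
chk('c3',2)"
```

```text
t 13.6 turn 0.904 Tz [0.048 0.067 0.085] op 0.0116 F [-3.1 -1.3  3.2] liddiff 1051
```

View pics/c3.png

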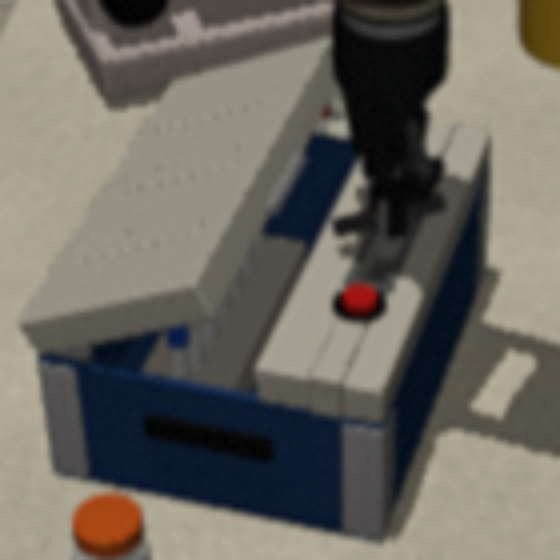

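The lid keeps rising freely and the bar has turned, running from about crop (345,225) to (435,170). Continuing.

Emit:
{"fn": "carry_out", "kwargs": {"moves": "0 0 0 0 0 0.01; 0 0 0 0 0 0.01"}}

```text
time_s: 13.8
eef_pos: [0.5449, -0.0986, 0.1488]
orientation: [3.142, -0.0, 0.477]
wrist_force: [-3.0, -2.7, 4.0]
opening: 0.0116
```

```bash
python3 -c "
from h import *
chk('c2',2)"
```

```text
t 13.9 turn 0.92 Tz [0.079 0.09  0.056] op 0.0116 F [-3.7 -1.5  3. ] liddiff 1078
```

Emit:
{"fn": "carry_out", "kwargs": {"moves": "0 0 0 0 0 0.01; 0 0 0 0 0 0.01"}}

```text
time_s: 14.1
eef_pos: [0.5449, -0.0986, 0.1489]
orientation: [3.142, -0.0, 0.461]
wrist_force: [-2.5, -2.4, 2.8]
opening: 0.0118
```

```bash
python3 -c "
from h import *
chk('c2',2)"
```

```text
t 14.2 turn 0.935 Tz [0.065 0.034 0.089] op 0.0117 F [-3.4 -1.9  2.8] liddiff 1156
```

Emit:
{"fn": "carry_out", "kwargs": {"moves": "0 0 0 0 0 0.01; 0 0 0 0 0 0.01"}}

```text
time_s: 14.4
eef_pos: [0.5449, -0.0986, 0.1488]
orientation: [3.142, 0.0, 0.446]
wrist_force: [-3.2, -1.6, 3.1]
opening: 0.0118
```

```bash
python3 -c "
from h import *
chk('c2',2)"
```

```text
t 14.5 turn 0.951 Tz [0.105 0.041 0.083] op 0.0118 F [-3.1 -2.1  1.9] liddiff 1185
```

Emit:
{"fn": "carry_out", "kwargs": {"moves": "0 0 0 0 0 0.01; 0 0 0 0 0 0.01"}}

```text
time_s: 14.7
eef_pos: [0.5449, -0.0985, 0.1488]
orientation: [3.142, -0.0, 0.43]
wrist_force: [-2.5, -2.5, 3.4]
opening: 0.0119
```

```bash
python3 -c "
from h import *
chk('c2',2)"
```

```text
t 14.8 turn 0.967 Tz [0.165 0.118 0.153] op 0.0116 F [-3.  -3.3  3.4] liddiff 1208
```

The torque is rising, from 0.07 to 0.145 N m. I'll take half a step more.

Emit:
{"fn": "carry_out", "kwargs": {"moves": "0 0 0 0 0 0.005; 0 0 0 0 0 0.005"}}

```text
time_s: 15.0
eef_pos: [0.5449, -0.0986, 0.1488]
orientation: [3.142, 0.0, 0.423]
wrist_force: [-3.0, -1.2, 2.6]
opening: 0.0119
```

```bash
python3 -c "
from h import *
chk('c2',4)"
```

```text
t 15.2 turn 0.974 Tz [0.251 0.249 0.272 0.225 0.268] op 0.0119 F [-2.2 -3.   3.3] liddiff 1245
```

Emit:
{"fn": "carry_out", "kwargs": {"moves": "0 0 0 0 0 0.005; 0 0 0 0 0 0.005; 0 0 0 0 0 0.005"}}

```text
time_s: 15.5
eef_pos: [0.5449, -0.0986, 0.1489]
orientation: [3.141, -0.0, 0.415]
wrist_force: [-3.6, -1.8, 1.7]
opening: 0.0119
```

```bash
python3 -c "
from h import *
chk('c2',3)"
```

```text
t 15.65 turn 0.982 Tz [0.28  0.273 0.246 0.297] op 0.012 F [-2.  -2.6  2.7] liddiff 1266
```

The torque is at 0.27 N m, about 0.2 above the turning resistance, which is roughly 8 N on the striker. It has held for more than 0.5 s, so the handle is home. I'll let go.

Emit:
{"fn": "carry_out", "kwargs": {"moves": "0 0 0 0 0 0; 0 0 0 0 0 0; 0 0 0 0 0 0; 0 0 0 0 0 0", "fingers": 0.2}}

```text
time_s: 16.05
eef_pos: [0.5449, -0.0982, 0.1485]
orientation: [-3.141, -0.0, 0.414]
wrist_force: [0.2, 0.3, -0.1]
opening: 0.0344
```

```bash
python3 -c "
from h import *
chk('c4',1)"
```

```text
t 16.1 turn 0.983 Tz [0.006 0.009] op 0.0344 F [0.6 0.5 0.4] liddiff 1293
```

View pics/c4.png

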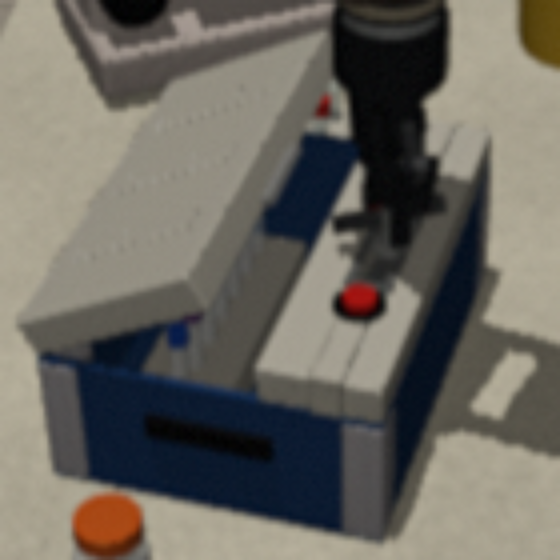

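The fingers have opened to 34 mm, the forces are back to zero, and the handle is still turned. The lid is nearly open. I'll go straight up, then towards the robot.

Emit:
{"fn": "carry_out", "kwargs": {"moves": "0 0 -0.1 0 0 0; 0 0 -0.25 0 0 0; 0 0 -0.5 0 0 0; 0 0 -0.8 0 0 0; 0 0 -1 0 0 0; 0 0 -1 0 0 0"}}

```text
time_s: 16.7
eef_pos: [0.5472, -0.0993, 0.2547]
orientation: [3.135, -0.007, 0.415]
wrist_force: [-0.3, 0.8, 1.1]
opening: 0.0343
```

Emit:
{"fn": "carry_out", "kwargs": {"moves": "0 0 -0.3 0 0 0; -0.2 0.3 -0.5 0 0 0; -0.4 0.7 -0.5 0 0 0; -0.4 1 -0.5 0 0 0; -0.4 1 -0.5 0 0 0"}}

```text
time_s: 17.2
eef_pos: [0.5485, -0.2092, 0.2979]
orientation: [3.142, 0.001, 0.411]
wrist_force: [0.8, 0.9, 0.5]
opening: 0.0343
```

Emit:
{"fn": "carry_out", "kwargs": {"moves": "0 0.3 0 0 0 0; 0 0.6 0 0 0 0; 0 0.9 0 0 0 0; 0 0.9 0 0 0 0; 0 0.9 0 0 0 0; 0 0.9 0 0 0 0; 0 0.9 0 0 0 0; 0 0.9 0 0 0 0; 0 0.9 0 0 0 0; 0 0.9 0 0 0 0"}}

```text
time_s: 18.2
eef_pos: [0.5848, -0.2883, 0.2991]
orientation: [3.141, -0.0, 0.415]
wrist_force: [-1.4, -0.2, -0.5]
opening: 0.0343
```

```bash
python3 -c "
from h import *
cv2.imwrite('pics/s9.png',optics.camera('side')[:,:,::-1]);cv2.imwrite('pics/t9.png',optics.camera('top')[:,:,::-1]);chk('c9',1)"
```

```text
t 18.35 turn 0.982 Tz [-0.005 -0.027] op 0.0342 F [-0.3  0.2 -0.3] liddiff 1139
```

View pics/s9.png

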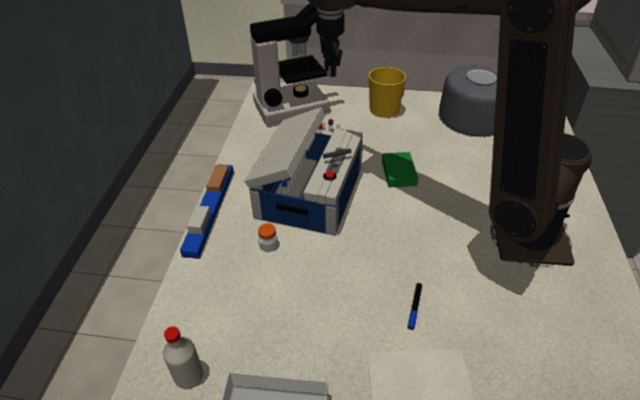

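View pics/t9.png

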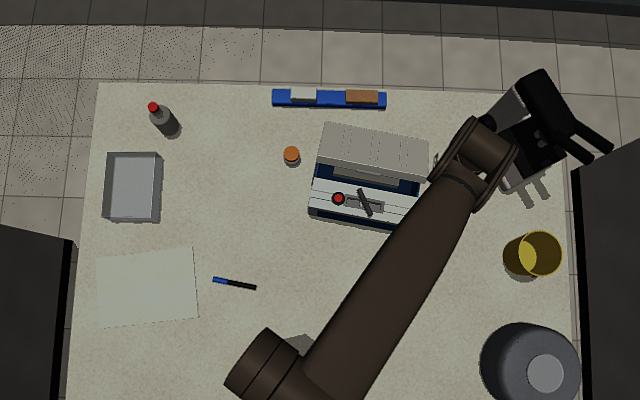

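Side view: the lid is open and the bar is turned, at (338,155). Top view: the bar stands at (364,203), and the jar, pen, slide box and rack are where they were. The arm is clear at z 0.30, but it went to the right over the rack rather than towards the robot. I'll wait, then check that the lid is still and measure its angle.

Emit:
{"fn": "carry_out", "kwargs": {"moves": "0 0 0 0 0 0; 0 0 0 0 0 0; 0 0 0 0 0 0; 0 0 0 0 0 0; 0 0 0 0 0 0; 0 0 0 0 0 0; 0 0 0 0 0 0; 0 0 0 0 0 0; 0 0 0 0 0 0; 0 0 0 0 0 0"}}

```text
time_s: 19.35
eef_pos: [0.5848, -0.2886, 0.2988]
orientation: [-3.142, -0.0, 0.415]
wrist_force: [-0.5, -0.3, -0.6]
opening: 0.034
```

Emit:
{"fn": "carry_out", "kwargs": {"moves": "0 0 0 0 0 0; 0 0 0 0 0 0; 0 0 0 0 0 0; 0 0 0 0 0 0; 0 0 0 0 0 0; 0 0 0 0 0 0; 0 0 0 0 0 0; 0 0 0 0 0 0; 0 0 0 0 0 0; 0 0 0 0 0 0"}}

```text
time_s: 20.35
eef_pos: [0.5848, -0.2886, 0.2989]
orientation: [3.142, -0.0, 0.415]
wrist_force: [1.1, -0.6, -0.5]
opening: 0.0342
```

```bash
python3 -c "
from h import *
a=optics.camera('side');b=cv2.imread('pics/s9.png')[:,:,::-1]
print('lid change px',(np.abs(a.astype(int)-b).sum(2)[90:240,240:370]>40).sum(), bot.get_obs()['wrist_force'].round(1))
cv2.imwrite('pics/s10.png',cv2.resize(a[95:235,240:380,::-1],None,fx=4,fy=4))
r=np.radians(-9.5);ex=np.array([np.cos(r),np.sin(r)]);ey=np.array([-ex[1],ex[0]])
C=np.array([.6264,-.1126])
for th in (0,.4,.5,.6,.8):
  for y in (.15,-.15):
    P=np.r_[C+ex*(.12-.144*np.cos(th))+ey*y,.14+.144*np.sin(th)]
    print(th,y,((proj('side',P)-[240,95])*4).round(),proj('top',P).round(1))
t=optics.camera('top');cv2.imwrite('pics/t10.png',cv2.resize(t[115:240,295:470,::-1],None,fx=4.5,fy=4.5))
t0=cv2.imread('pics/top0.png')[:,:,::-1]
for nm,(x0,y0,x1,y1) in dict(cup=(275,140,308,172),pen=(205,268,265,298)).items(): print(nm,(np.abs(t.astype(int)-t0).sum(2)[y0:y1,x0:x1]>40).sum())
s0=cv2.imread('pics/side0.png')[:,:,::-1];print('box',(np.abs(a.astype(int)-s0).sum(2)[148:190,378:420]>60).sum(),'cup',(np.abs(a.astype(int)-s0).sum(2)[222:252,255:280]>60).sum())
"
```

```text
lid change px 7 [-0.7  0.2  0.4]
0 0.15 [236. 383.] [314.2 172.7]
0 -0.15 [364. 128.] [420.2 193.1]
0.4 0.15 [215. 313.] [315.1 163.5]
0.4 -0.15 [349.  62.] [425.5 184.8]
0.5 0.15 [205. 295.] [315.6 160. ]
0.5 -0.15 [341.  46.] [427.  181.4]
0.6 0.15 [192. 277.] [316.2 156. ]
0.6 -0.15 [330.  30.] [428.5 177.6]
0.8 0.15 [162. 244.] [317.6 146.9]
0.8 -0.15 [306.  -0.] [431.5 168.8]
cup 772
pen 1549
box 907 cup 0
```

View pics/s10.png

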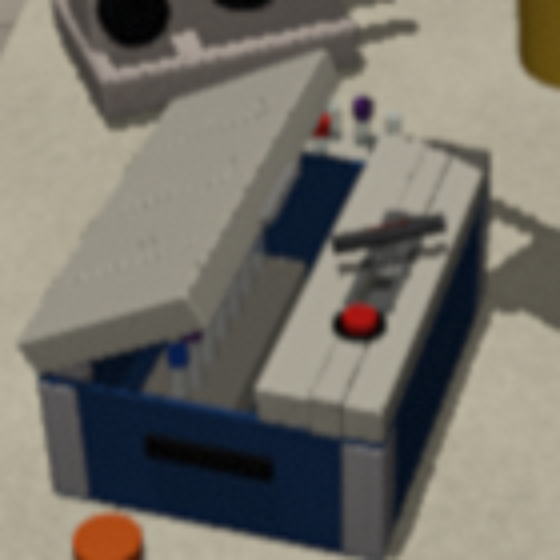

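View pics/t10.png

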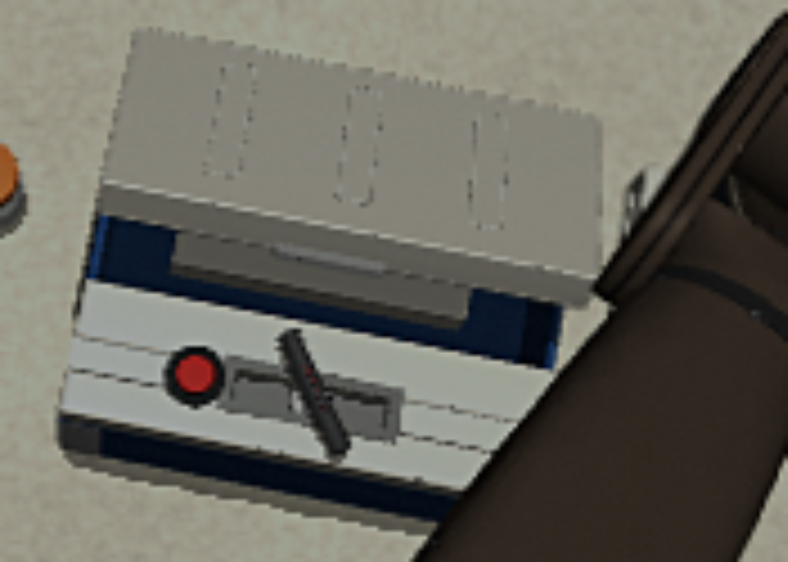

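The lid's front corner is at crop (188,297), which matches about 0.5 rad, and it is not moving. The handle is up and turned, and the button is up. However, the raw difference counts around the cup, pen and box came out large, so I'll check those by centroid.

```bash
python3 -c "
from h import *
t=cv2.imread('pics/t9.png');t0=cv2.imread('pics/top0.png');s=optics.camera('side')[:,:,::-1];s0=cv2.imread('pics/side0.png')
print('bg',t[260:268,270:278].mean((0,1)),t0[260:268,270:278].mean((0,1)))
def ce(im,box,f):
  x0,y0,x1,y1=box;h=cv2.cvtColor(np.ascontiguousarray(im[y0:y1,x0:x1]),cv2.COLOR_BGR2HSV);m=f(h).astype(np.uint8);M=cv2.moments(m,True);return (round(M['m10']/M['m00']+x0,1),round(M['m01']/M['m00']+y0,1),M['m00'])
O=lambda h:(h[...,0]<20)&(h[...,1]>150);D=lambda h:(h[...,2]<60)|((h[...,0]>100)&(h[...,1]>150));G=lambda h:(abs(h[...,0].astype(int)-65)<20)&(h[...,1]>150)
P=lambda h:(h[...,1]>110)&(h[...,2]>60)
print('cup',ce(t0,(275,140,308,172),O),ce(t,(275,140,308,172),O))
print('pen',ce(t0,(205,268,265,298),D),ce(t,(205,268,265,298),D))
print('box',ce(s0,(375,145,425,195),G),ce(s,(375,145,425,195),G))
a=(315,112,345,134);print('tube caps',ce(s0,a,P),ce(s,a,P))
cv2.imwrite('pics/rk.png',cv2.resize(np.hstack([s0[100:145,295:355],s[100:145,295:355]]),None,fx=6,fy=6))
"
```

```text
bg [136.171875 151.8125   154.453125] [118.953125 133.140625 135.46875 ]
cup (291.0, 153.5, 191.0) (291.0, 153.5, 191.0)
pen (234.2, 282.9, 218.0) (234.0, 282.9, 211.0)
box (399.3, 169.3, 918.0) (399.3, 169.4, 923.0)
tube caps (324.5, 122.2, 13.0) (322.2, 124.8, 20.0)
```

View pics/rk.png

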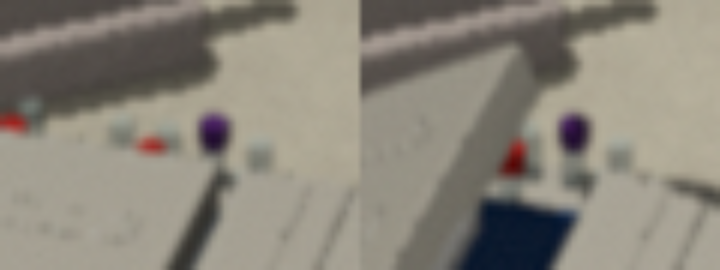

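The bystanders are unmoved: the cup, pen and box centroids agree within 0.2 px. The purple tube cap is at the same place in both crops, and the red cap only shows more because the lid no longer hides it. The differences came from brightness. Handing in.

```bash
python3 -c "
from bench import order
print(order.sign_off())"
```

```text
the job is handed in; nothing more can be done
None
```

The case is open and I handed the job in at about 20.5 s of the 64 s allowed; the hand-in reports no verdict.

- **Button:** I pressed it with the closed fingers to the end of its travel, with about 10 N upward on the wrist at most (the limit is 22 N). The T-handle popped up, and the button came back up.
- **Handle:** I pinched the bar and turned it clockwise to about 0.98 rad. The torque rose from about 0.07 N m to 0.27 N m and held there for over 0.5 s, roughly 8 N on the striker by my estimate. Then I let go and backed off.
- **Last checks:** The lid stands still at about 0.5 rad, measured from its front corner in the image. The handle is up and turned, and the wrist force is near zero with nothing touched.
- **Bystanders:** The jar, pen and slide box are within 0.2 px of where they started. For the rack I only compared the tube caps by eye, because the lid and arm partly hid it.

**Checks that disagreed:**
- A raw picture difference around the jar, pen and slide box came out large. The top picture is brighter overall than at the start, and the centroids and pictures showed no movement.
- The tube-cap centroid shifted by about 2 to 3 px, because the lid no longer hides one red cap.
- The gripper opening read about 12 mm on the 14 mm bar, but the grip was steady.
- The arm ended over the rack at a TCP height of 0.30 m, touching nothing, instead of pulling back towards the robot as I had intended.

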